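# Sort left-hand and right-hand handle brackets at the repair bench

### The job

Sort the two one-eared aluminium handle brackets: put the left-hand one in the blue tray and the right-hand one in the yellow tray, each lying flat on the tray's floor with its upright web on top, as it lies now. Seen from above with the ear end pointing away from you, a left-hand bracket's ear sticks out to the left and a right-hand bracket's to the right; the similar bracket with ears on both sides is not part of the job.

Things in the scene. Friction and masses are not known exactly. Their poses are not given: they have to be found in the camera images.
- left_centre (a point): Centre of the loose aluminium left-hand bracket (120 g), 22 mm above its underside. Foot 6 mm thick: strip 90 (x) x 30 (y) mm centred here, plus a 30 x 30 mm ear at its +x end on the +y side (x 15 to 45, y 15 to 45 mm that way). Upright web to grip, centred here: 60 long (x), 10 thick (y), top 44 mm above the underside. x along the web to the ear end, y left of x, z up. Starts web up, any yaw.
- right_centre (a point): Centre of the loose aluminium right-hand bracket (120 g), 22 mm above its underside. Foot 6 mm thick: strip 90 (x) x 30 (y) mm centred here, plus a 30 x 30 mm ear at its +x end on the -y side (x 15 to 45, y 15 to 45 mm that way). Upright web to grip, centred here: 60 long (x), 10 thick (y), top 44 mm above the underside. x along the web to the ear end, y left of x, z up. Starts web up, any yaw.
- blue_tray: The fixed blue plastic tray, open on top, 160 x 160 mm outside and 35 mm high, walls and floor 4 mm thick (inside 152 x 152 mm). Origin at the centre of its underside, x and y along its sides, z up. It is empty at the start; a bracket of any yaw fits when its centre is over the tray's centre.
- yellow_tray: The fixed yellow plastic tray, open on top, 160 x 160 mm outside and 35 mm high, walls and floor 4 mm thick (inside 152 x 152 mm). Origin at the centre of its underside, x and y along its sides, z up. It is empty at the start; a bracket of any yaw fits when its centre is over the tray's centre.
Mind the look-alikes: they are no part of the job. Leave any brown or green look-alike of the part that bears left_centre alone.

How it is judged:
By the outcome, as a careful person would: the job done as asked, in the order asked, and still so for the second after the job is handed in, with the robot touching nothing.
It also fails if it takes over 54 s, if anything falls off the work surface, if the arm or the gripper's body presses on something with over 40 N, if the wrist force passes 120 N, or if a joint passes its speed limit or range.

### The arm

A 7-joint arm with a two-finger parallel gripper is mounted at the origin on the work surface. World frame = base frame: x ahead of the robot, y to its left, z up, the work surface at z = 0. Lengths are in m, angles in degrees, forces in N, time in s.
With the tool pointing down it reaches from about 0.425 to 0.975 m from the base axis. Payload 16.7 kg.
Tool frame: the origin (TCP) lies between the finger pads; the fingertips stand 25 mm ahead of it and the grasp point (between the pads) lies 6 mm ahead of it; z points along the fingers, y is the direction in which the jaws open and shut (so a half turn about z gives the same grasp; the last joint's range is limited). The gripper opens to 85 mm and grips with 20 to 120 N. Pads are 22 mm wide; open, the fingers measure 114 mm over their backs; the gripper's body (76 mm by 85 mm) begins 54 mm behind the grasp point. The pads swing forward as they close: fully open they stand 13 mm farther back than shut.
Start: joints at [-72.164, 24.414, 4.234, 92.017, -1.954, 63.644, -3.845], TCP at [0.3, 0.605, 0.23] pointing down, gripper open.
Joint ranges: [-163.25, 163.25], [-28.42, 122.38], [-70.27, 78.77], [12.13, 141.07], [-58.53, 238.53], [9.26, 117.41], [-156.51, 156.51]. Speed limits (degrees/s): [108.29, 108.29, 136.94, 136.94, 172.46, 172.46, 172.46].

### API

Orientations are given as a 3x3 rotation matrix whose columns are the frame's x, y, z axes.
In Python, from cell import monitor, read_camera, ticket gives the robot as it stands.
- The arm moves only by the tool move_arm, never from a script. Its arguments are lists of equal length, an entry for each row: "linear": the shift along the tool's x, y, z in m, a list of three; "delta_rot": the turn, a rotation vector about the tool's x, y, z in degrees, a list of three. In form: {"linear": [[tx, ty, tz], ...], "delta_rot": [[rx, ry, rz], ...]}. A call has 1 to 10 rows; each row is the pose to reach, as a shift and turn from the pose commanded when the call began, along the tool's axes at that moment; what a row does not reach only later rows make up. A row lasts 1/12 s, in which the tool goes at most 41.7 mm and 7.16 degrees, less where a joint would pass 70% of its speed; a pose out of reach is approached as far as the arm can. A call with a gripper value outside its range is refused whole. "claw" is the gripper's target within -1 to 1 (shut at 1, half-way at 0, fully open at -1), set as the call begins (left out, the last holds). The fingers move at their own pace and stop on an object; "newtons" is the grip in N (left out, the last holds). Time passes only in rows, so rows that repeat a pose let the fingers close. It gives the time, the measured TCP pose, the force and the opening at its end, in the units of the state.
- monitor.get_obs(): the state, without advancing time (a new reading comes with each control period).
- read_camera(name): name is "scene" or "top" or "wrist"; returns a dict with "img" (480x640x3 uint8, red, green, blue), "K" (3x3 intrinsics, pixels), "T" (4x4, takes a point from camera to world coordinates); the wrist camera has in their place "T_tool_cam" (4x4, takes a point from camera to tool coordinates, whose origin is the TCP and whose axes are the flange's). Camera axes: x right, y down, z forward; pixel columns grow to the right and rows downward; lengths in m; the calibration is good to about 2 mm. A picture is of the moment at which its call begins: read the wrist's pose just before it. There is no depth.
- ticket.hand_in(): hands the job in, once; it reports no verdict.
The state is a dict: "time": time; "joint_pos": joint angles; "joint_velocities": joint speeds; "tau": joint torques, N m; "tool_pos": TCP position; "tool_rot": TCP orientation; "contact_force": force on the tool from outside, world axes, zero at the start; "wrist_torque": the same for the moment, N m; "opening": opening from 0.0 (shut) to 1.0 (fully open).
Only numpy, scipy, OpenCV 4.12 (cv2) and the standard library are available. Lean on these libraries where they do the work, as an engineer would, in place of code of your own. Each camera call takes 0.05 s, during which the arm holds its last target.

## Working session

There is one attempt and no reset: what is moved stays moved. The work goes in short steps, Python scripts to look and compute and a tool call to move; the robot and the scene stay as the last step left them, time stands still between calls to the robot, and variables do not carry over. Pictures are saved under pics/ and viewed, and the job is handed in when it is done.

Besides the shell and the picture viewer there is one more tool, called after ">>>" as name(argument=value, ...) on one line, values as JSON. move_arm: Moves the arm, as the interface text tells. Its arguments: {"type":"object","properties":{"linear":{"type":"array","items":{"type":"array","items":{"type":"number"}}},"delta_rot":{"type":"array","items":{"type":"array","items":{"type":"number"}}},"claw":{"type":"number"},"newtons":{"type":"number"}},"required":["linear","delta_rot"]}

```bash
mkdir -p pics
cat > h.py <<'E'
import numpy as np, cv2
from cell import monitor, read_camera, ticket
def save(name,f):
    r=read_camera(name); cv2.imwrite('pics/'+f,r['img'][:,:,::-1]); return r
def pix2w(r,u,v,z,T=None):
    T=r['T'] if T is None else T
    d=T[:3,:3]@np.linalg.solve(r['K'],[u,v,1.]); o=T[:3,3]
    return o+d*(z-o[2])/d[2]
E
python3 - <<'E'
from h import *
import pickle
o=monitor.get_obs(); print(o['time'],o['tool_pos'],o['tool_rot'],o['opening'])
a=save('top','top0.png'); b=save('scene','scene0.png')
pickle.dump((a,b),open('cams.pkl','wb'))
print(a['K'],a['T'],b['T'])
E
```

```text
0.0 [0.29998236 0.60420055 0.22900379] [[-8.95707353e-01  4.44643779e-01 -4.97084311e-04]
 [ 4.44644048e-01  8.95706557e-01 -1.19780226e-03]
 [-8.73536461e-05 -1.29390587e-03 -9.99999159e-01]] 1.0032684630986615
[[608.94662593   0.         327.45085076]
 [  0.         608.94662593 252.5484839 ]
 [  0.           0.           1.        ]] [[-0.01532275 -0.98034064  0.19671668  0.22672541]
 [-0.99978799  0.01772823  0.01047292  0.00497627]
 [-0.01375447 -0.1965145  -0.98040444  1.11292369]
 [ 0.          0.          0.          1.        ]] [[ 0.27548111  0.69970794 -0.65918052  1.13744841]
 [ 0.96129402 -0.19702008  0.19260555 -0.19432538]
 [ 0.00489584 -0.68672548 -0.72690037  0.81235312]
 [ 0.          0.          0.          1.        ]]
```

View pics/top0.png

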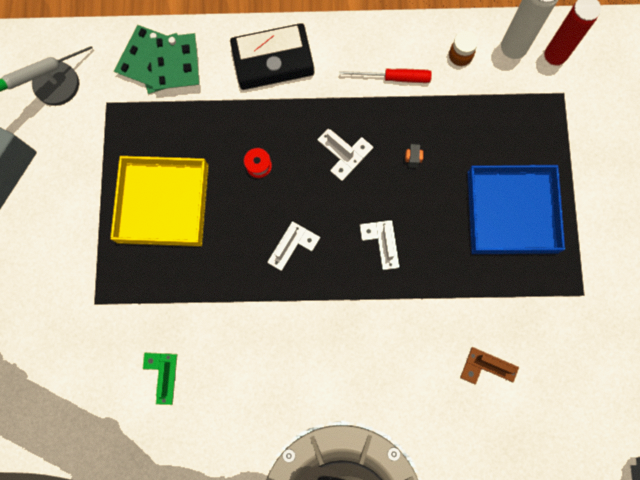

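View pics/scene0.png

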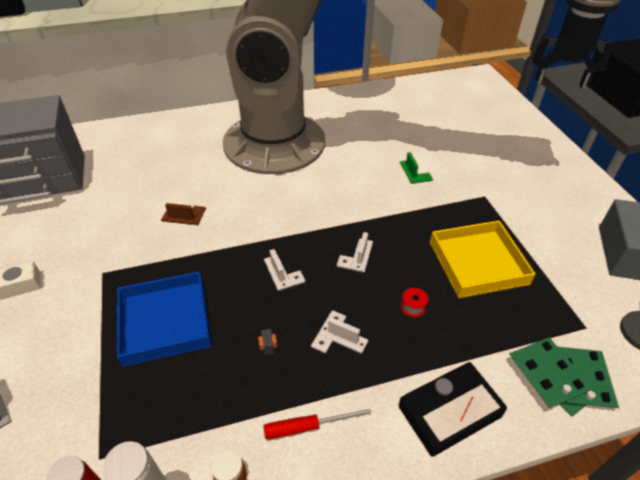

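Run:
```python
from h import *
i=cv2.imread('pics/top0.png')
c=cv2.resize(i[205:285,255:415],None,fx=5,fy=5,interpolation=cv2.INTER_CUBIC)
for k in range(0,160,20): cv2.putText(c,str(255+k),(k*5,10),0,.4,(0,255,255)); cv2.line(c,(k*5,0),(k*5,400),(90,90,0),1)
for k in range(0,80,20): cv2.putText(c,str(205+k),(0,k*5+10),0,.4,(0,255,255)); cv2.line(c,(0,k*5),(800,k*5),(90,90,0),1)
cv2.imwrite('pics/c0.png',c)
```

```text
(no output)
```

View pics/c0.png

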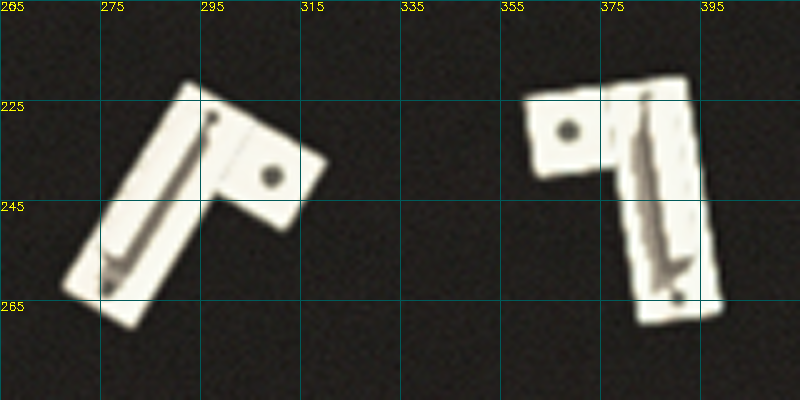

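```bash
python3 - <<'E'
from h import *
i=cv2.imread('pics/top0.png')
def crop(x0,y0,w,h,f,n):
    c=cv2.resize(i[y0:y0+h,x0:x0+w],None,fx=f,fy=f,interpolation=cv2.INTER_CUBIC)
    for k in range(0,w,20): cv2.putText(c,str(x0+k),(k*f,10),0,.35,(255,255,255)); cv2.line(c,(k*f,0),(k*f,h*f),(128,128,128),1)
    for k in range(0,h,20): cv2.putText(c,str(y0+k),(0,k*f+10),0,.35,(255,255,255)); cv2.line(c,(0,k*f),(w*f,k*f),(128,128,128),1)
    return c
a=crop(100,150,120,100,3,'');b=crop(460,160,120,100,3,'')
cv2.imwrite('pics/c1.png',np.hstack([a,b]))
E
cat > fit.py <<'E'
from h import *
import pickle
from scipy.optimize import least_squares
r,s=pickle.load(open('cams.pkl','rb'))
def fit(px,model,z,x0):
    w=np.array([pix2w(r,u,v,z)[:2] for u,v in px])
    def f(p):
        c,s_=np.cos(p[2]),np.sin(p[2]); R=np.array([[c,-s_],[s_,c]])
        return (model@R.T+p[:2]-w).ravel()
    b=min((least_squares(f,[*w.mean(0),a]) for a in np.radians([0,90,180,270])),key=lambda q:q.cost)
    print(np.round(b.x[:2],4),'yaw',round(np.degrees(b.x[2]),2)%360,'res mm',np.round(b.fun*1000,1)); return b.x
L=np.array([[45,-15],[-45,-15],[-45,15],[45,45],[15,45],[15,15]])/1000
Rm=L*[1,-1]
if __name__=='__main__':
    print('left');fit([(392.3,220.2),(399.4,267.5),(382.7,269.8),(360,224),(362.5,240.6),(378.4,238)],L,.006,0)
    print('right');fit([(292.2,221.2),(267.3,262.5),(281.6,270.7),(320.2,236.9),(312,251.2),(298.3,243.5)],Rm,.006,0)
E
python3 fit.py
```

```text
left
[ 0.4614 -0.095 ] yaw 6.28 res mm [-0.6  0.5 -0.   0.5  0.5 -0.6 -0.9 -0.4  1.1  0.1 -0.  -0. ]
right
[0.4627 0.0918] yaw 329.07 res mm [-0.9 -0.4 -0.2 -0.6  0.2  0.2 -0.6  0.2  0.6  0.1  0.9  0.5]
```

View pics/c1.png

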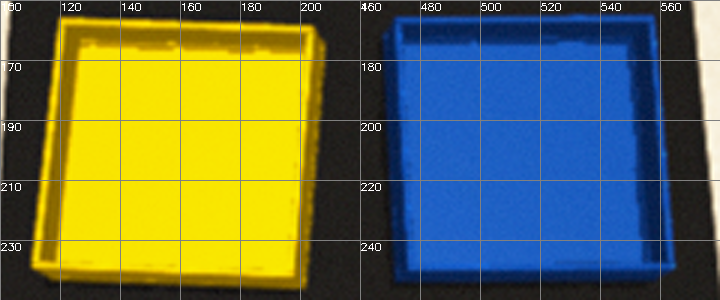

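Run:
```python
from fit import *
Q=np.array([[80,80],[80,-80],[-80,-80],[-80,80]])/1000
print('yellow');fit([(120,155.3),(205.3,159),(199,242.7),(111,239.3)],Q,.035,0)
print('blue');fit([(472.3,165.3),(558.3,165.3),(565,249.3),(476,250)],Q,.035,0)
# double bracket approx
print(pix2w(r,345,153,.006),pix2w(r,258,160,.02),pix2w(r,415,155,.02))
o=monitor.get_obs();print(o['time'],o['tool_pos'],np.degrees(np.arctan2(o['tool_rot'][1,1],o['tool_rot'][0,1])))
```

```text
yellow
[0.5504 0.3261] yaw 356.83 res mm [-1.3 -0.9  0.5 -0.1  0.6  1.1  0.2 -0.1]
blue
[ 0.5217 -0.3322] yaw 359.07 res mm [ 0.   0.8  0.6 -0.7 -0.8 -0.3  0.2  0.2]
[ 0.6427372  -0.01980441  0.006     ] [0.62689089 0.14525877 0.02      ] [ 0.63078871 -0.15146011  0.02      ]
0.1 [0.30002575 0.60425496 0.22907879] 63.59350708495071
```

```bash
cat > go.py <<'E'
from h import *
import sys
x,y,z,a=map(float,sys.argv[1:5])
o=monitor.get_obs();R=o['tool_rot'];p=o['tool_pos']
cur=np.degrees(np.arctan2(R[1,1],R[0,1]))
l=R.T@(np.array([x,y,z])-p)
print('t',round(o['time'],2),'pos',np.round(p,4),'yaw',round(cur,2),'lin',np.round(l,4),'dist',round(np.linalg.norm(l),3),'rz',round(-((a-cur+180)%360-180),2),'F',np.round(o['contact_force'],1),'open',round(o['opening'],3),'j',np.round(o['joint_pos'],0))
E
python3 go.py 0.5 0.25 0.22 -10; python3 go.py 0.4614 -0.095 0.16 -83.7
```

```text
t 0.1 pos [0.3    0.6043 0.2291] yaw 63.59 lin [-0.3367 -0.2283  0.0094] dist 0.407 rz 73.59 F [ 0.4  0.1 -0.2] open 1.003 j [-72.  24.   4.  92.  -2.  64.  -4.]
t 0.1 pos [0.3    0.6043 0.2291] yaw 63.59 lin [-0.4555 -0.5544  0.0698] dist 0.721 rz 147.29 F [ 0.4  0.1 -0.2] open 1.003 j [-72.  24.   4.  92.  -2.  64.  -4.]
```

>>> move_arm(linear=[[-0.337,-0.228,0.009],[-0.337,-0.228,0.009],[-0.337,-0.228,0.009],[-0.337,-0.228,0.009],[-0.337,-0.228,0.009],[-0.337,-0.228,0.009],[-0.337,-0.228,0.009],[-0.337,-0.228,0.009],[-0.337,-0.228,0.009],[-0.337,-0.228,0.009]], delta_rot=[[0,0,73.6],[0,0,73.6],[0,0,73.6],[0,0,73.6],[0,0,73.6],[0,0,73.6],[0,0,73.6],[0,0,73.6],[0,0,73.6],[0,0,73.6]], claw=-0.3, newtons=60)

```text
time: 0.93
tool_pos: [0.5017, 0.247, 0.2208]
tool_rot: [[0.148, 0.989, 0.0], [0.989, -0.148, -0.0], [-0.0, 0.0, -1.0]]
contact_force: [0.1, -0.2, -0.5]
opening: 0.649
```

```bash
python3 go.py 0.4614 -0.095 0.12 -83.7
```

```text
t 0.93 pos [0.5017 0.247  0.2208] yaw -8.5 lin [-0.3442  0.0106  0.1009] dist 0.359 rz 75.2 F [ 0.1 -0.2 -0.5] open 0.649 j [-54.  15.  26. 109.  -8.  58. -34.]
```

>>> move_arm(linear=[[-0.344,0.011,0.05],[-0.344,0.011,0.05],[-0.344,0.011,0.05],[-0.344,0.011,0.05],[-0.344,0.011,0.05],[-0.344,0.011,0.05],[-0.344,0.011,0.05],[-0.344,0.011,0.1],[-0.344,0.011,0.1],[-0.344,0.011,0.1]], delta_rot=[[0,0,75.2],[0,0,75.2],[0,0,75.2],[0,0,75.2],[0,0,75.2],[0,0,75.2],[0,0,75.2],[0,0,75.2],[0,0,75.2],[0,0,75.2]])

```text
time: 1.77
tool_pos: [0.4601, -0.097, 0.1174]
tool_rot: [[0.986, 0.167, -0.004], [0.167, -0.986, -0.002], [-0.005, 0.001, -1.0]]
contact_force: [-2.4, 0.9, -0.7]
opening: 0.648
```

```bash
python3 go.py 0.4614 -0.095 0.12 -83.7
```

```text
t 1.77 pos [ 0.4601 -0.097   0.1174] yaw -80.37 lin [ 0.0016 -0.0018 -0.0026] dist 0.004 rz 3.33 F [-2.4  0.9 -0.7] open 0.648 j [-34.  18.  46. 125. -19.  43. -57.]
```

>>> move_arm(linear=[[0,0,0],[0,0,0],[0,0,0],[0,0,0]], delta_rot=[[0,0,3.3],[0,0,3.3],[0,0,3.3],[0,0,3.3]])

```text
time: 2.1
tool_pos: [0.4637, -0.0913, 0.1209]
tool_rot: [[0.992, 0.126, 0.0], [0.126, -0.992, 0.0], [0.0, -0.0, -1.0]]
contact_force: [0.0, -0.6, -0.1]
opening: 0.651
```

```bash
python3 go.py 0.4614 -0.095 0.036 -83.7
python3 - <<'E'
from h import *
o=monitor.get_obs(); r=save('wrist','w1.png')
Tw=np.eye(4);Tw[:3,:3]=o['tool_rot'];Tw[:3,3]=o['tool_pos'];T=Tw@r['T_tool_cam']
import pickle;pickle.dump((r,T),open('w1.pkl','wb'))
M=np.linalg.inv(T)
c,s=np.cos(np.radians(6.28)),np.sin(np.radians(6.28))
for x,y,z in [(30,5,44),(30,-5,44),(-30,5,44),(-30,-5,44),(45,45,6),(45,-15,6)]:
    w=np.array([.4614+(c*x-s*y)/1000,-.095+(s*x+c*y)/1000,z/1000,1]);q=r['K']@(M@w)[:3];print(x,y,z,q[:2]/q[2])
E
```

```text
t 2.1 pos [ 0.4637 -0.0913  0.1209] yaw -82.75 lin [-0.0027  0.0034  0.0849] dist 0.085 rz 0.95 F [ 0.  -0.6 -0.1] open 0.651 j [-36.  18.  46. 125. -19.  44. -60.]
30 5 44 [320.86795405 204.20997806]
30 -5 44 [339.68512711 204.52257918]
-30 5 44 [319.21848967 307.58685842]
-30 -5 44 [336.7185517  307.85979289]
45 45 6 [255.62358588 166.45218364]
45 -15 6 [354.43056956 168.12921295]
```

View pics/w1.png

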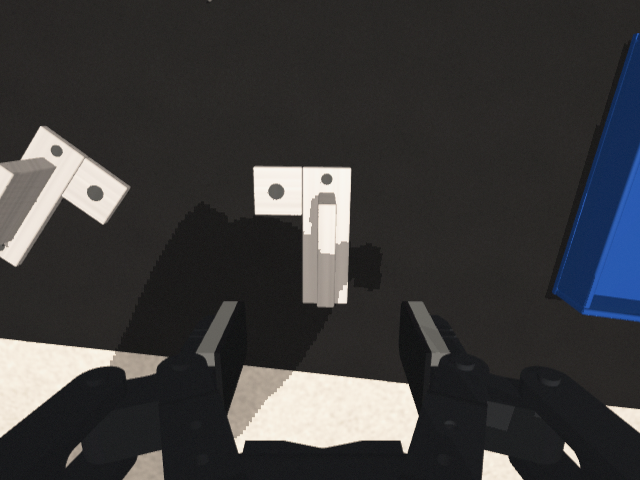

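>>> move_arm(linear=[[-0.0025,0.0028,0.0],[-0.0025,0.0028,0.02],[-0.0025,0.0028,0.04],[-0.0025,0.0028,0.06],[-0.0025,0.0028,0.075],[-0.0025,0.0028,0.084],[-0.0025,0.0028,0.084],[-0.0025,0.0028,0.084],[-0.0025,0.0028,0.084]], delta_rot=[[0,0,1],[0,0,1],[0,0,1],[0,0,1],[0,0,1],[0,0,1],[0,0,1],[0,0,1],[0,0,1]])

```text
time: 2.9
tool_pos: [0.4618, -0.0949, 0.0375]
tool_rot: [[0.994, 0.105, 0.001], [0.105, -0.994, 0.0], [0.001, 0.0, -1.0]]
contact_force: [-0.5, 0.1, -0.5]
opening: 0.654
```

```bash
python3 go.py 0.4614 -0.094 0.036 -83.7
```

```text
t 2.9 pos [ 0.4618 -0.0949  0.0375] yaw -83.95 lin [-0.0003 -0.001   0.0015] dist 0.002 rz -0.25 F [-0.5  0.1 -0.5] open 0.654 j [-27.  27.  38. 128. -30.  34. -51.]
```

>>> move_arm(linear=[[0,-0.001,0.001],[0,-0.001,0.001],[0,-0.001,0.001],[0,-0.001,0.001],[0,-0.001,0.001],[0,-0.001,0.001],[0,-0.001,0.001],[0,-0.001,0.001],[0,-0.001,0.001],[0,-0.001,0.001]], delta_rot=[[0,0,0],[0,0,0],[0,0,0],[0,0,0],[0,0,0],[0,0,0],[0,0,0],[0,0,0],[0,0,0],[0,0,0]], claw=1, newtons=60)

```text
time: 3.73
tool_pos: [0.4614, -0.0936, 0.0362]
tool_rot: [[0.994, 0.106, 0.0], [0.106, -0.994, 0.001], [0.0, -0.001, -1.0]]
contact_force: [-2.8, 2.2, 12.0]
opening: 0.092
```

```bash
python3 go.py 0.4614 -0.094 0.136 -83.7
```

```text
t 3.73 pos [ 0.4614 -0.0936  0.0362] yaw -83.93 lin [-0.      0.0004 -0.0998] dist 0.1 rz -0.23 F [-2.8  2.2 12. ] open 0.092 j [-27.  27.  37. 128. -30.  34. -51.]
```

>>> move_arm(linear=[[0,0,-0.01],[0,0,-0.025],[0,0,-0.045],[0,0,-0.065],[0,0,-0.085],[0,0,-0.1],[0,0,-0.1],[0,0,-0.1]], delta_rot=[[0,0,0],[0,0,0],[0,0,0],[0,0,0],[0,0,0],[0,0,0],[0,0,0],[0,0,0]])

```text
time: 4.4
tool_pos: [0.4616, -0.0935, 0.1365]
tool_rot: [[0.994, 0.106, 0.002], [0.106, -0.994, 0.001], [0.002, -0.001, -1.0]]
contact_force: [-0.5, 0.1, -1.9]
opening: 0.093
```

```bash
python3 go.py 0.5217 -0.3322 0.136 -83.7
python3 - <<'E'
from h import *
save('wrist','w2.png')
E
```

```text
t 4.4 pos [ 0.4616 -0.0935  0.1365] yaw -83.92 lin [0.0345 0.2437 0.0004] dist 0.246 rz -0.22 F [-0.5  0.1 -1.9] open 0.093 j [-38.  16.  49. 125. -17.  45. -62.]
```

View pics/w2.png

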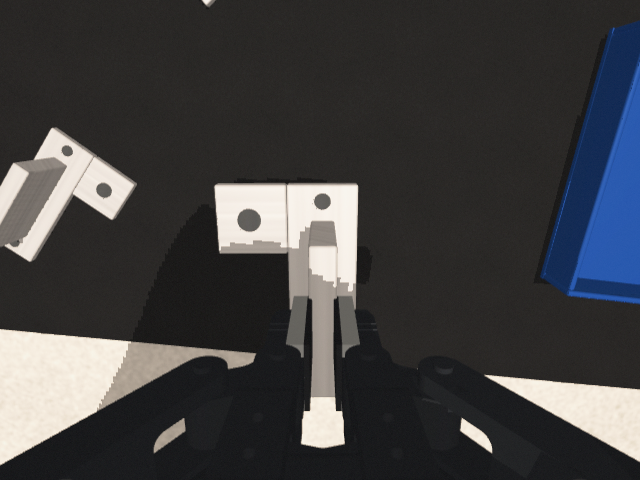

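>>> move_arm(linear=[[0.002,0.012,0],[0.005,0.035,0],[0.009,0.065,0],[0.013,0.095,0],[0.018,0.127,0],[0.023,0.159,0],[0.027,0.19,0],[0.031,0.217,0],[0.033,0.235,0],[0.0345,0.2435,0]], delta_rot=[[0,0,0],[0,0,0],[0,0,0],[0,0,0],[0,0,0],[0,0,0],[0,0,0],[0,0,0],[0,0,0],[0,0,0]])

```text
time: 5.28
tool_pos: [0.5202, -0.3351, 0.1344]
tool_rot: [[0.995, 0.103, -0.002], [0.103, -0.995, -0.001], [-0.002, 0.001, -1.0]]
contact_force: [-1.4, 0.5, -1.8]
opening: 0.09
```

>>> move_arm(linear=[[0,0,0],[0,0,0],[0,0,0]], delta_rot=[[0,0,0],[0,0,0],[0,0,0]])

```text
time: 5.53
tool_pos: [0.5209, -0.3309, 0.1351]
tool_rot: [[0.994, 0.106, -0.001], [0.106, -0.994, 0.001], [-0.001, -0.001, -1.0]]
contact_force: [0.1, -0.1, -1.3]
opening: 0.089
```

```bash
python3 go.py 0.5217 -0.3322 0.041 -83.7
python3 - <<'E'
from h import *
save('top','t2.png');save('scene','s2.png')
a=cv2.imread('pics/t2.png')[130:290,400:640];b=cv2.imread('pics/s2.png')[220:380,60:300]
cv2.imwrite('pics/p2.png',cv2.resize(np.vstack([a,b]),None,fx=1.8,fy=1.8,interpolation=cv2.INTER_CUBIC))
E
```

```text
t 5.53 pos [ 0.5209 -0.3309  0.1351] yaw -83.9 lin [0.0007 0.0015 0.0941] dist 0.094 rz -0.2 F [ 0.1 -0.1 -1.3] open 0.089 j [ -5.  31.  43. 106. -26.  53. -34.]
```

View pics/p2.png

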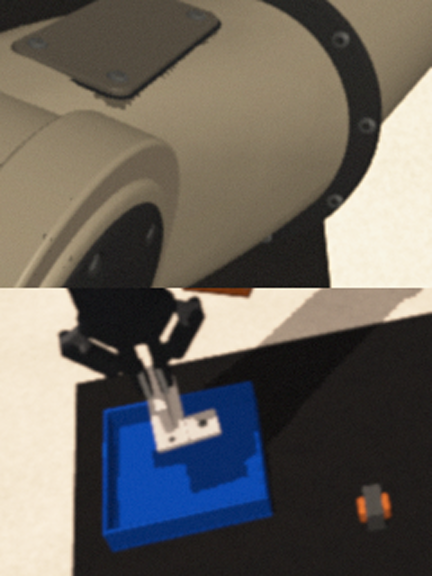

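>>> move_arm(linear=[[0.001,0.001,0.015],[0.001,0.001,0.035],[0.001,0.001,0.055],[0.001,0.001,0.072],[0.001,0.001,0.084],[0.001,0.001,0.09],[0.001,0.001,0.092],[0.001,0.001,0.0935],[0.001,0.001,0.0935],[0.001,0.001,0.0935]], delta_rot=[[0,0,0],[0,0,0],[0,0,0],[0,0,0],[0,0,0],[0,0,0],[0,0,0],[0,0,0],[0,0,0],[0,0,0]])

```text
time: 6.47
tool_pos: [0.5227, -0.3334, 0.0429]
tool_rot: [[0.994, 0.105, 0.001], [0.105, -0.994, -0.0], [0.001, 0.001, -1.0]]
contact_force: [0.3, 0.6, 0.3]
opening: 0.09
```

```bash
python3 go.py 0.5217 -0.3322 0.041 -83.7
python3 - <<'E'
from h import *
save('wrist','w3.png')
E
```

```text
t 6.47 pos [ 0.5227 -0.3334  0.0429] yaw -83.95 lin [-0.0009 -0.0013  0.0019] dist 0.002 rz -0.25 F [0.3 0.6 0.3] open 0.09 j [ -1.  38.  38. 109. -32.  44. -29.]
```

View pics/w3.png

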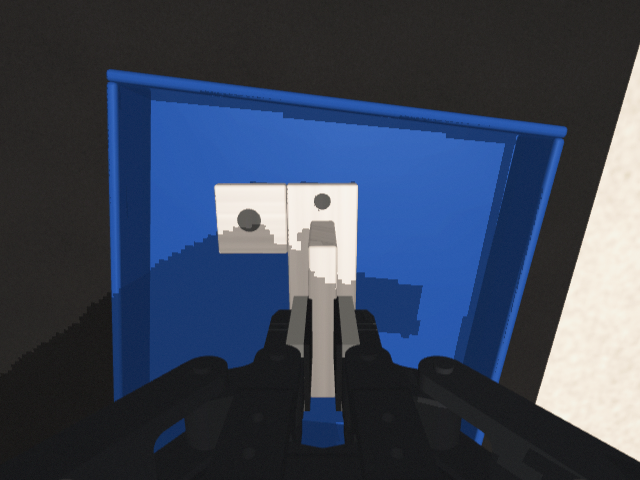

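>>> move_arm(linear=[[0,0,0.0007],[0,0,0.0014],[0,0,0.002],[0,0,0.002]], delta_rot=[[0,0,0],[0,0,0],[0,0,0],[0,0,0]])

```text
time: 6.85
tool_pos: [0.5224, -0.3331, 0.0403]
tool_rot: [[0.994, 0.106, 0.0], [0.106, -0.994, 0.0], [0.0, -0.0, -1.0]]
contact_force: [-1.1, 0.7, 0.4]
opening: 0.089
```

>>> move_arm(linear=[[0,0,0],[0,0,0],[0,0,0],[0,0,0],[0,0,0],[0,0,0]], delta_rot=[[0,0,0],[0,0,0],[0,0,0],[0,0,0],[0,0,0],[0,0,0]], claw=-0.1)

```text
time: 7.35
tool_pos: [0.5223, -0.3332, 0.0402]
tool_rot: [[0.994, 0.106, -0.0], [0.106, -0.994, -0.0], [-0.0, 0.0, -1.0]]
contact_force: [-0.5, -0.3, -0.8]
opening: 0.549
```

>>> move_arm(linear=[[0,0,-0.01],[0,0,-0.03],[0,0,-0.06],[0,0,-0.1],[0,0,-0.13],[0,0,-0.13],[0,0,-0.13]], delta_rot=[[0,0,0],[0,0,0],[0,0,0],[0,0,0],[0,0,0],[0,0,0],[0,0,0]])

```text
time: 7.93
tool_pos: [0.5231, -0.3336, 0.1726]
tool_rot: [[0.994, 0.106, 0.003], [0.106, -0.994, -0.001], [0.003, 0.001, -1.0]]
contact_force: [-0.2, -0.4, -1.5]
opening: 0.549
```

```bash
python3 go.py 0.4627 0.0918 0.125 59.07
python3 - <<'E'
from h import *
save('wrist','w4.png')
E
```

```text
t 7.93 pos [ 0.5231 -0.3336  0.1726] yaw -83.94 lin [-0.0153 -0.4294  0.047 ] dist 0.432 rz -143.01 F [-0.2 -0.4 -1.5] open 0.549 j [ -7.  29.  45. 105. -24.  57. -35.]
```

View pics/w4.png

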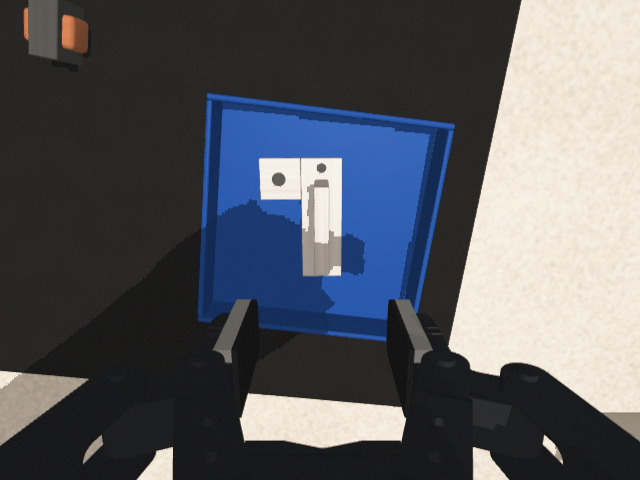

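>>> move_arm(linear=[[-0.001,-0.04,0],[-0.003,-0.08,0],[-0.004,-0.12,0],[-0.006,-0.16,0],[-0.007,-0.2,0],[-0.009,-0.24,0],[-0.01,-0.28,0],[-0.011,-0.32,0],[-0.013,-0.36,0],[-0.014,-0.4,0]], delta_rot=[[0,0,-143],[0,0,-143],[0,0,-143],[0,0,-143],[0,0,-143],[0,0,-143],[0,0,-143],[0,0,-143],[0,0,-143],[0,0,-143]])

```text
time: 8.82
tool_pos: [0.4647, 0.0648, 0.1696]
tool_rot: [[0.207, 0.978, -0.001], [0.978, -0.207, -0.0], [-0.001, -0.001, -1.0]]
contact_force: [1.6, 0.6, -0.5]
opening: 0.552
```

```bash
python3 go.py 0.4627 0.0918 0.125 59.07
```

```text
t 8.82 pos [0.4647 0.0648 0.1696] yaw -11.97 lin [ 0.0261 -0.0075  0.0446] dist 0.052 rz -71.04 F [ 1.6  0.6 -0.5] open 0.552 j [-40.  10.  27. 122.  -6.  49. -22.]
```

>>> move_arm(linear=[[0.01,-0.003,0.01],[0.02,-0.006,0.02],[0.026,-0.008,0.03],[0.026,-0.008,0.045],[0.026,-0.008,0.045],[0.026,-0.008,0.045],[0.026,-0.008,0.045],[0.026,-0.008,0.045],[0.026,-0.008,0.045],[0.026,-0.008,0.045]], delta_rot=[[0,0,-71],[0,0,-71],[0,0,-71],[0,0,-71],[0,0,-71],[0,0,-71],[0,0,-71],[0,0,-71],[0,0,-71],[0,0,-71]])

```text
time: 9.65
tool_pos: [0.4631, 0.09, 0.1243]
tool_rot: [[-0.858, 0.514, -0.002], [0.514, 0.858, -0.001], [0.001, -0.002, -1.0]]
contact_force: [-0.1, -0.5, -0.4]
opening: 0.55
```

>>> move_arm(linear=[[0,0,0],[0,0,0],[0,0,0],[0,0,0]], delta_rot=[[0,0,0],[0,0,0],[0,0,0],[0,0,0]])

```text
time: 9.98
tool_pos: [0.4637, 0.0901, 0.125]
tool_rot: [[-0.853, 0.522, -0.001], [0.522, 0.853, -0.0], [0.0, -0.001, -1.0]]
contact_force: [0.2, 0.0, -0.4]
opening: 0.552
```

```bash
python3 go.py 0.4627 0.0918 0.036 59.07
python3 - <<'E'
from h import *
o=monitor.get_obs(); r=save('wrist','w5.png')
Tw=np.eye(4);Tw[:3,:3]=o['tool_rot'];Tw[:3,3]=o['tool_pos'];T=Tw@r['T_tool_cam']
M=np.linalg.inv(T)
a=np.radians(329.07);c,s=np.cos(a),np.sin(a)
for x,y,z in [(30,5,44),(30,-5,44),(-30,5,44),(-30,-5,44),(45,-45,6),(45,15,6)]:
    w=np.array([.4627+(c*x-s*y)/1000,.0918+(s*x+c*y)/1000,z/1000,1]);q=r['K']@(M@w)[:3];print(x,y,z,q[:2]/q[2])
E
```

```text
t 9.98 pos [0.4637 0.0901 0.125 ] yaw 58.5 lin [0.0017 0.0009 0.089 ] dist 0.089 rz -0.57 F [ 0.2  0.  -0.4] open 0.552 j [-30.  13.  13. 124.  -4.  43.  44.]
30 5 44 [333.08433176 298.08837001]
30 -5 44 [315.78054514 298.24885024]
-30 5 44 [332.75039218 195.26099607]
-30 -5 44 [314.1597827  195.44653367]
45 -45 6 [257.64232765 296.18681456]
45 15 6 [346.63459332 295.35988508]
```

View pics/w5.png

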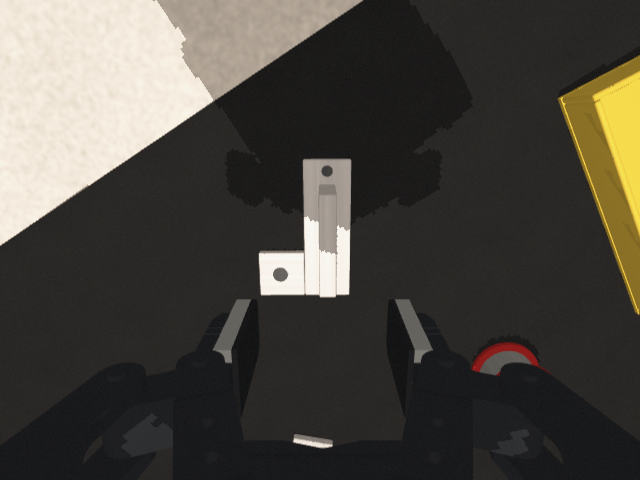

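>>> move_arm(linear=[[0.0015,0.0025,0.0],[0.0015,0.0025,0.02],[0.0015,0.0025,0.04],[0.0015,0.0025,0.06],[0.0015,0.0025,0.077],[0.0015,0.0025,0.088],[0.0015,0.0025,0.088],[0.0015,0.0025,0.088],[0.0015,0.0025,0.088]], delta_rot=[[0,0,-0.6],[0,0,-0.6],[0,0,-0.6],[0,0,-0.6],[0,0,-0.6],[0,0,-0.6],[0,0,-0.6],[0,0,-0.6],[0,0,-0.6]])

```text
time: 10.78
tool_pos: [0.4643, 0.0934, 0.0378]
tool_rot: [[-0.86, 0.511, 0.001], [0.511, 0.86, 0.0], [-0.0, 0.0, -1.0]]
contact_force: [1.0, 0.2, 0.6]
opening: 0.55
```

>>> move_arm(linear=[[0,0,0],[0,0,0],[0,0,0],[0,0,0],[0,0,0],[0,0,0],[0,0,0],[0,0,0]], delta_rot=[[0,0,0],[0,0,0],[0,0,0],[0,0,0],[0,0,0],[0,0,0],[0,0,0],[0,0,0]], claw=1, newtons=60)

```text
time: 11.45
tool_pos: [0.4642, 0.0931, 0.0379]
tool_rot: [[-0.86, 0.511, 0.001], [0.511, 0.86, 0.0], [-0.0, 0.001, -1.0]]
contact_force: [-2.2, -1.3, 12.4]
opening: 0.083
```

>>> move_arm(linear=[[0,0,-0.01],[0,0,-0.025],[0,0,-0.045],[0,0,-0.065],[0,0,-0.085],[0,0,-0.1],[0,0,-0.1],[0,0,-0.1]], delta_rot=[[0,0,0],[0,0,0],[0,0,0],[0,0,0],[0,0,0],[0,0,0],[0,0,0],[0,0,0]])

```text
time: 12.12
tool_pos: [0.4643, 0.0934, 0.1382]
tool_rot: [[-0.86, 0.511, 0.002], [0.511, 0.86, 0.001], [-0.001, 0.002, -1.0]]
contact_force: [0.3, -0.2, -1.7]
opening: 0.088
```

```bash
python3 go.py 0.5504 0.3261 0.136 59.07
python3 - <<'E'
from h import *
save('wrist','w6.png')
E
```

```text
t 12.12 pos [0.4643 0.0934 0.1382] yaw 59.28 lin [0.0449 0.2441 0.0026] dist 0.248 rz 0.21 F [ 0.3 -0.2 -1.7] open 0.088 j [-31.  12.  13. 123.  -4.  45.  44.]
```

View pics/w6.png

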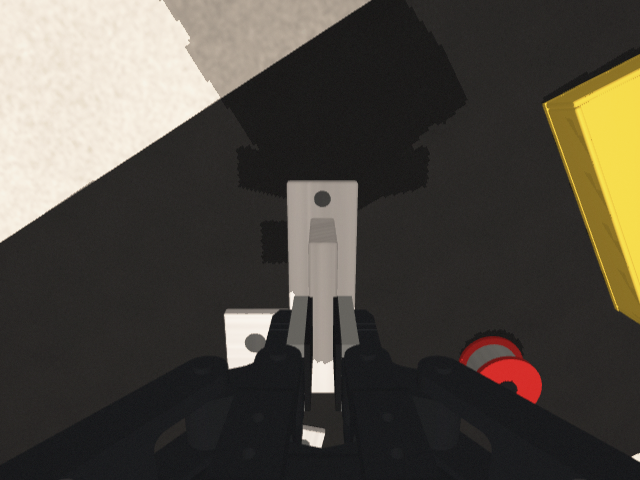

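>>> move_arm(linear=[[0.002,0.012,0],[0.006,0.035,0],[0.012,0.065,0],[0.017,0.095,0],[0.023,0.127,0],[0.029,0.159,0],[0.035,0.19,0],[0.04,0.217,0],[0.043,0.235,0],[0.045,0.244,0]], delta_rot=[[0,0,0],[0,0,0],[0,0,0],[0,0,0],[0,0,0],[0,0,0],[0,0,0],[0,0,0],[0,0,0],[0,0,0]])

```text
time: 13.0
tool_pos: [0.5495, 0.3292, 0.1355]
tool_rot: [[-0.861, 0.509, -0.002], [0.509, 0.861, -0.0], [0.001, -0.001, -1.0]]
contact_force: [-0.5, -0.3, -2.1]
opening: 0.087
```

>>> move_arm(linear=[[0,0,0],[0,0,0],[0,0,0]], delta_rot=[[0,0,0],[0,0,0],[0,0,0]])

```text
time: 13.25
tool_pos: [0.5496, 0.3244, 0.1367]
tool_rot: [[-0.859, 0.512, -0.001], [0.512, 0.859, -0.001], [0.0, -0.001, -1.0]]
contact_force: [-0.1, 0.3, -2.4]
opening: 0.086
```

```bash
python3 go.py 0.5504 0.3261 0.042 59.07
python3 - <<'E'
from h import *
save('wrist','w7.png')
E
```

```text
t 13.25 pos [0.5496 0.3244 0.1367] yaw 59.21 lin [0.0002 0.002  0.0947] dist 0.095 rz 0.14 F [-0.1  0.3 -2.4] open 0.086 j [-44.  27.  10. 102.  -5.  52.  28.]
```

View pics/w7.png

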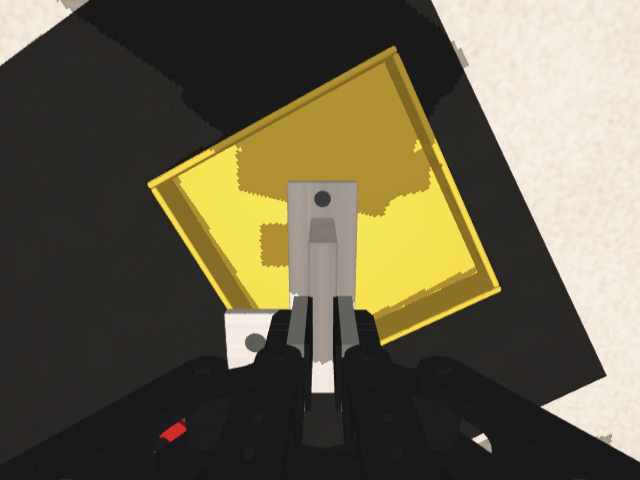

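>>> move_arm(linear=[[0,0.002,0.015],[0,0.002,0.035],[0,0.002,0.055],[0,0.002,0.072],[0,0.002,0.084],[0,0.002,0.09],[0,0.002,0.092],[0,0.002,0.094],[0,0.002,0.094],[0,0.002,0.094]], delta_rot=[[0,0,0],[0,0,0],[0,0,0],[0,0,0],[0,0,0],[0,0,0],[0,0,0],[0,0,0],[0,0,0],[0,0,0]])

```text
time: 14.13
tool_pos: [0.5514, 0.3278, 0.044]
tool_rot: [[-0.86, 0.511, 0.001], [0.511, 0.86, 0.001], [-0.0, 0.001, -1.0]]
contact_force: [-0.6, -0.2, -1.3]
opening: 0.089
```

>>> move_arm(linear=[[0,0,0.0005],[0,0,0.001],[0,0,0.001],[0,0,0.001]], delta_rot=[[0,0,0],[0,0,0],[0,0,0],[0,0,0]])

```text
time: 14.47
tool_pos: [0.551, 0.3277, 0.0424]
tool_rot: [[-0.86, 0.511, 0.0], [0.511, 0.86, 0.0], [-0.0, 0.0, -1.0]]
contact_force: [-0.8, 0.2, -1.5]
opening: 0.089
```

>>> move_arm(linear=[[0,0,0.0005],[0,0,0.001],[0,0,0.001],[0,0,0.001]], delta_rot=[[0,0,0],[0,0,0],[0,0,0],[0,0,0]])

```text
time: 14.8
tool_pos: [0.551, 0.3277, 0.042]
tool_rot: [[-0.86, 0.511, 0.0], [0.511, 0.86, 0.0], [0.0, 0.0, -1.0]]
contact_force: [-4.5, -3.3, 11.7]
opening: 0.085
```

>>> move_arm(linear=[[0,0,0],[0,0,0],[0,0,0],[0,0,0],[0,0,0],[0,0,0]], delta_rot=[[0,0,0],[0,0,0],[0,0,0],[0,0,0],[0,0,0],[0,0,0]], claw=-0.1)

```text
time: 15.3
tool_pos: [0.5509, 0.3276, 0.0411]
tool_rot: [[-0.86, 0.511, -0.0], [0.511, 0.86, -0.0], [0.0, -0.0, -1.0]]
contact_force: [0.5, -0.0, -0.2]
opening: 0.554
```

>>> move_arm(linear=[[0,0,-0.01],[0,0,-0.03],[0,0,-0.06],[0,0,-0.1],[0,0,-0.14],[0,0,-0.16],[0,0,-0.16],[0,0,-0.16]], delta_rot=[[0,0,0],[0,0,0],[0,0,0],[0,0,0],[0,0,0],[0,0,0],[0,0,0],[0,0,0]])

```text
time: 15.97
tool_pos: [0.5515, 0.3279, 0.2034]
tool_rot: [[-0.86, 0.511, 0.002], [0.511, 0.86, 0.002], [-0.001, 0.003, -1.0]]
contact_force: [-0.5, 0.1, -0.2]
opening: 0.546
```

```bash
python3 go.py 0.4 0.55 0.2 59.07
python3 - <<'E'
from h import *
save('wrist','w8.png');save('scene','s8.png')
a=cv2.imread('pics/w8.png');b=cv2.imread('pics/s8.png')
cv2.imwrite('pics/p8.png',np.hstack([cv2.resize(a,(400,300)),cv2.resize(b,(400,300))]))
E
```

```text
t 15.97 pos [0.5515 0.3279 0.2034] yaw 59.27 lin [0.2437 0.1134 0.0035] dist 0.269 rz 0.2 F [-0.5  0.1 -0.2] open 0.546 j [-44.  23.  10.  99.  -5.  59.  27.]
```

View pics/p8.png

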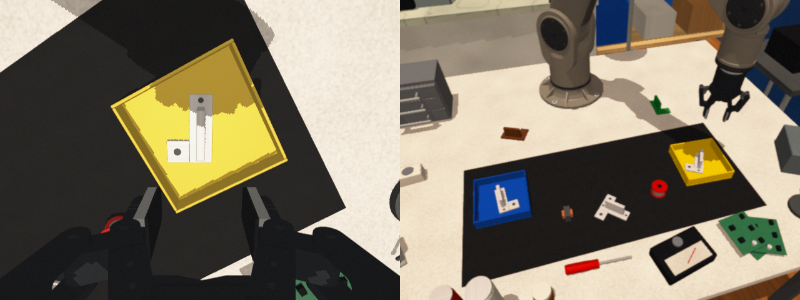

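>>> move_arm(linear=[[0.03,0.014,0],[0.06,0.028,0],[0.09,0.042,0],[0.12,0.056,0],[0.15,0.07,0],[0.18,0.084,0],[0.21,0.098,0],[0.23,0.107,0],[0.24,0.112,0],[0.24,0.112,0]], delta_rot=[[0,0,0],[0,0,0],[0,0,0],[0,0,0],[0,0,0],[0,0,0],[0,0,0],[0,0,0],[0,0,0],[0,0,0]])

```text
time: 16.9
tool_pos: [0.3992, 0.5484, 0.1997]
tool_rot: [[-0.862, 0.508, -0.002], [0.508, 0.862, -0.001], [0.001, -0.002, -1.0]]
contact_force: [-0.4, 0.0, -0.2]
opening: 0.547
```

Run:
```python
from h import *
save('top','t9.png')
```

```text
(no output)
```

View pics/t9.png

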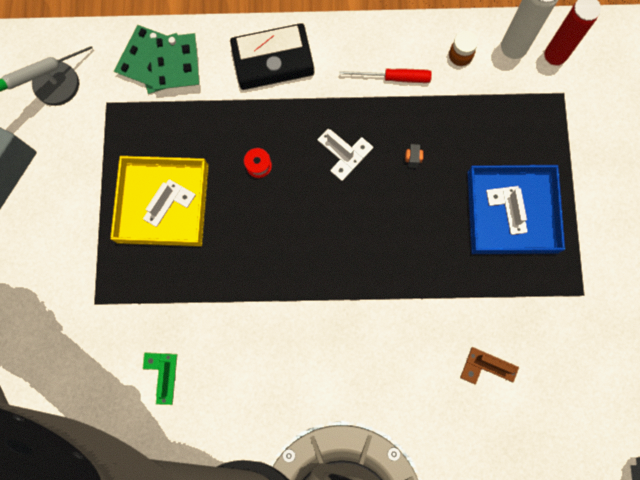

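The final top view shows the left-hand bracket centred in the blue tray at about (512,208). The right-hand bracket is in the yellow tray at about (165,203). Both lie flat with the web up, and everything else is where it started.

```bash
python3 -c "
from cell import ticket,monitor
print(ticket.hand_in(), monitor.get_obs()['time'])"
```

```text
the job is handed in; nothing more can be done
the job is handed in; nothing more can be done
```

I put the left-hand bracket in the blue tray first, then the right-hand one in the yellow tray, and handed the job in at about 17 s of the 54 s allowed.

- **Final look:** the last wrist, scene and top pictures show both brackets inside their trays, near the centre and web up. The two-eared bracket and the brown and green look-alikes stand where they started. The gripper is open and clear, reading about 0 N.
- **Small disagreements:** the wrist camera put each bracket 1–2 mm off the top-camera fit, so I corrected for that before gripping. The closed gripper read about 7–8 mm on the 10 mm web, but both grasps held.
- **Forces:** the largest I saw was about 13 N, when closing on the brackets and when setting the second one down.
- **Not measured:** I judged that the brackets lie flat from the pictures and the height at release. I did not re-fit their final positions.

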